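# Clamp a freshly glued lantern frame lightly in a gluing jig

### The arm

A 6-joint arm with a two-finger parallel gripper is mounted at the origin on the work surface. World frame = base frame: x ahead of the robot, y to its left, z up, the work surface at z = 0. Lengths are in mm, angles in degrees, forces in N, time in s.
With the tool pointing down it reaches from about 350 to 850 mm from the base axis. Payload 8.1 kg.
Tool frame: the origin (TCP) lies midway between the tips of the shut fingers; the grasp point (between the pads) lies 19 mm behind it; x points along the fingers, y is the direction in which the jaws open and shut, and the axes are right-handed (so a half turn about x gives the same grasp; the last joint's range is limited). The gripper opens to 85 mm and grips with 20 to 120 N. Pads are 22 mm wide; open, the fingers measure 114 mm over their backs; the gripper's body (76 mm by 85 mm) begins 54 mm behind the grasp point. The pads swing forward as they close: fully open they stand 13 mm farther back than shut.
Start: joints at [67.07, 7.471, 85.268, -0, 87.261, -4.893], TCP at [185.754, 570.527, 231.292] pointing down, gripper open.
Joint ranges: [-169.43, 169.43], [-51.17, 129.36], [1.28, 143.12], [-76.62, 256.62], [0, 156.53], [-152.29, 152.29]. Speed limits (degrees/s): [136.94, 136.94, 159.86, 180, 180, 180].

### API

Orientations are given as [roll, pitch, yaw] about the fixed x, y, z axes, in that order (R = Rz(yaw) Ry(pitch) Rx(roll)).
In Python, from bench import sense, snapshot, hand_in gives the robot as it stands.
- The arm moves only by the tool drive_tool, never from a script. Its argument "deltas" is a list of rows, each a list of 7 numbers: the closure in counts, from 0 (fully open) to 255 (shut), then the shift along the tool's x, y, z in m, then the turn, a rotation vector about the tool's x, y, z in rad. A call has exactly 10 rows; each row is the pose to reach, as a shift and turn from the pose commanded when the call began, along the tool's axes at that moment; what a row does not reach only later rows make up. A row lasts 1/12 s, in which the tool goes at most 41.7 mm and 7.16 degrees, less where a joint would pass 70% of its speed; a pose out of reach is approached as far as the arm can. A call with a gripper value outside its range is refused whole. The fingers move at their own pace and stop on an object; "squeeze" is the grip in N (left out, the last holds). Time passes only in rows, so rows that repeat a pose let the fingers close, or fill a call up. It gives the time, the measured TCP pose, the force and the opening at its end, in the units of the state.
- sense(): the state, without advancing time (a new reading comes with each control period).
- snapshot(name): name is "scene" or "side" or "wrist"; returns a dict with "frame" (384x512x3 uint8, blue, green, red), "fx", "fy", "cx", "cy" (pixels), "rvec" (rotation vector, rad) and "tvec" (3), from world to camera coordinates, as OpenCV has them. Camera axes: x right, y down, z forward; pixel columns grow to the right and rows downward; lengths in mm; the calibration is good to about 2 mm. A picture is of the moment at which its call begins. There is no depth.
- hand_in(): hands the job in, once; it reports no verdict.
The state is a dict: "time": time; "joint_pos": joint angles; "qd": joint speeds; "joint_efforts": joint torques, N m; "tool_pos": TCP position; "tcp_rot": TCP orientation; "ft_force": force on the tool from outside, world axes, zero at the start; "wrist_torque": the same for the moment, N m; "finger_gap": finger opening in mm.
Only numpy, scipy, OpenCV 4.12 (cv2) and the standard library are available. Lean on these libraries where they do the work, as an engineer would, in place of code of your own. Each camera call takes 0.05 s, during which the arm holds its last target.

### The job

The open lattice lantern frame has just been glued and is still weak: pick it up with a light grip, stand it gently upright on the bed of the gluing jig between the fence and the sprung pad, on the centre line with its long side running from fence to pad, and let go of it. Then slide the jaw up by its handle until the frame sits flat against the fence and the pad is pressed about half way into its springs, never right in, and let go. Leave the solid block and the low tray where they are.

Things in the scene. Friction and masses are not known exactly. Their poses are not given: they have to be found in the camera images.
- lantern: Open lattice lantern frame of pale wood, open at the top, loose, upright: 50 mm wide along its x, 90 mm long along its y, 80 mm high, 80 to 160 g. Origin: centre of its underside, z up. Fragile: over 25 N from a finger (50 N from both added), over 30 N knocking or pressing on the jig, or over 30 degrees of tilt breaks it. Starts in one of three places, shared with block and tray.
- lantern_top (a point): Centre of the lantern frame's open top, 80 mm above its underside, axes as the frame's. Solid rails 8 mm thick and 16 mm tall run round the top; the two long ones, 50 mm apart over their outsides (along x), are the place to take it from above.
- block: Solid block of the same pale wood, 50 x 90 x 80 mm, loose; a bystander, not to be moved. Origin: centre of its underside.
- tray: Low open tray of the same pale wood, 50 x 90 x 36 mm, loose; a bystander, not to be moved. Origin: centre of its underside.
- jig: Gluing jig, fixed. Plywood bed 120 mm wide (its x), from y = -160 to +130 mm, 18 mm thick; origin on the bench, under the bed, z up. At the +y end a dark fence 110 mm wide, 20 mm thick, 40 mm high above the bed. The jaw slides along y on the centre line x = 0. Free bed between fence and pad (pad out): 165 mm less the value of jaw.
- fence_face (a point): Centre of the fence's inner face, which looks to the jig's -y; at y = +110 mm in the jig's frame, 38 mm above the bench. Axes as the jig's.
- jaw (a joint): Travel of the jaw towards the fence (the jig's +y), m: 0 fully back, 0.1 at its stop. Dark wooden block 84 x 60 x 35 mm high on the bed; it needs about 10 N to slide, plus the springs' force, and stays where it is left. It starts anywhere from 0 to 0.035.
- jaw_handle (a point): Centre of the top of the jaw's pale wooden handle, 93 mm above the bench: an upright block on the centre line, 26 mm along the jig's x, 20 mm along its y, standing 40 mm above the dark jaw block (whose top is 53 mm above the bench). Axes as the jig's.
- pad (a joint): How far the pad is pressed back into the jaw, m: 0 fully out (16 mm gap between pad and jaw block), 0.016 right in (no gap); half way is 0.008. Two coil springs push it out: 1.2 N at 0, plus 0.4 N per mm.
- pad_face (a point): Centre of the pad's front face, which looks to the fence (the jig's +y). Pale wooden plate 60 mm wide along x, 42 mm high, from 3 to 45 mm above the bed, 10 mm thick, carried by the jaw; pad face to handle centre is 71 mm with the pad fully out. Axes as the jig's.
There are look-alikes about, which are no part of the job. What is shaped like the lantern but black is not meant.

How it is judged (in metres and radians):
On the way:
1. the lantern frame stands upright on the bed between fence and pad, let go of (z of lantern in the frame of jig between 0.014 and 0.022 m and angle between lantern's own z axis and vertical below 0.06 rad and x of lantern in the frame of jig between -0.018 and 0.018 m and linear speed of lantern below 0.02 m/s and y of lantern in the frame of fence_face below -0.04 m and y of lantern in the frame of pad_face above 0.04 m and contact force between the fingers and lantern below 0.1 N), for 0.2 s.
At the end, for the whole second after the job is handed in: The lantern frame stands upright (within 3.4 degrees) and at rest on the jig's bed, within 18 mm of its centre line, long side along the jig's y (within 3.4 degrees), its end within 3 mm of the fence, and the pad is pressed in by 4 to 12 mm (z of lantern in the frame of jig between 0.014 and 0.022 m and angle between lantern's own z axis and vertical below 0.06 rad and x of lantern in the frame of jig between -0.018 and 0.018 m and linear speed of lantern below 0.02 m/s and angle between the y axis of lantern and the y axis of jig, either way round below 0.06 rad and y of lantern in the frame of fence_face above -0.048 m and value of joint pad between 0.004 and 0.012 m); the robot touches nothing.
It fails at once if the lantern frame is gripped too hard (the forces of both fingers add to more than 50 N) (contact force between the fingers and lantern above 50 N).
It fails at once if the lantern frame is knocked or pressed against the jig with more than 30 N (contact force between jig and lantern above 30 N).
It fails at once if the pad is pressed in by more than 14.5 mm (value of joint pad above 0.0145 m).
It fails at once if the lantern frame is tilted by more than 30 degrees (angle between lantern's own z axis and vertical above 0.524 rad).
It fails at once if the solid block or the low tray is moved by more than 25 mm (distance of any of block, tray from where it was at the start of the episode above 0.025 m).
It also fails if it takes over 54 s, if anything falls off the work surface, if the arm or the gripper's body presses on something with over 40 N, if the wrist force passes 120 N, or if a joint passes its speed limit or range.

## Working session

There is one attempt and no reset: what is moved stays moved. The work goes in short steps, Python scripts to look and compute and a tool call to move; the robot and the scene stay as the last step left them, time stands still between calls to the robot, and variables do not carry over. Pictures are saved under pics/ and viewed, and the job is handed in when it is done.

Besides the shell and the picture viewer there is one more tool, called as a command line: name --pt "numbers of a row" for each row, then --argument value for the rest. drive_tool: Moves the arm, as the interface text tells. Its arguments: {"type":"object","properties":{"deltas":{"type":"array","items":{"type":"array","items":{"type":"number"}}},"squeeze":{"type":"number"}},"required":["deltas"]}

```bash
mkdir -p pics; ls; python3 - <<'E'
from bench import sense,snapshot
import cv2,json
import numpy as np
s=sense();print({k:np.round(v,3).tolist() for k,v in s.items()})
for n in("scene","side","wrist"):
    d=snapshot(n);cv2.imwrite(f"pics/{n}0.png",d["frame"])
    print(n,d["fx"],d["fy"],d["cx"],d["cy"],np.ravel(d["rvec"]),np.ravel(d["tvec"]))
    d={k:(v if k=="frame" else np.array(v)) for k,v in d.items()}
    np.savez(f"{n}0.npz",**d)
E
```

```text
pics
{'time': 0.0, 'joint_pos': [67.069, 7.516, 85.33, -0.003, 87.263, -4.891], 'qd': [0.074, -0.165, 0.074, 0.017, 0.05, -0.139], 'joint_efforts': [-0.001, -56.94, -50.055, -0.0, 0.015, 0.0], 'tool_pos': [185.561, 569.993, 230.236], 'tcp_rot': [-93.555, 89.892, -111.595], 'ft_force': [-0.016, 0.391, -0.045], 'wrist_torque': [-0.036, -0.099, -0.016], 'finger_gap': 85.294}
scene 427.18312739109456 427.18312739109456 248.37306291491163 194.76216440966076 [ 2.2772073   0.6199502  -0.27226171] [-550.00992121 -107.15677131 1070.70758132]
side 411.6116817986085 411.6116817986085 256.441084849718 195.89043215339427 [ 2.13379906 -0.85130768  0.40950938] [-393.06318699  358.11439057  622.80982225]
wrist 288.3834548224283 288.3834548224283 261.62646336624067 190.74504454276206 [-2.36061288 -1.71537935 -0.22774843] [-599.98067882  -33.54873938  378.33090259]
```

View pics/scene0.png

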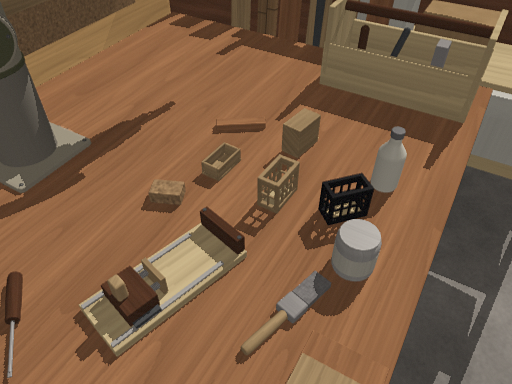

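View pics/side0.png

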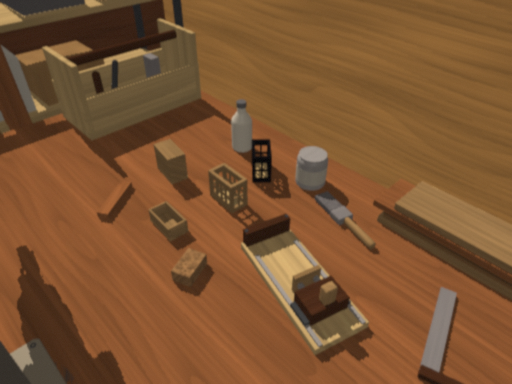

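View pics/wrist0.png

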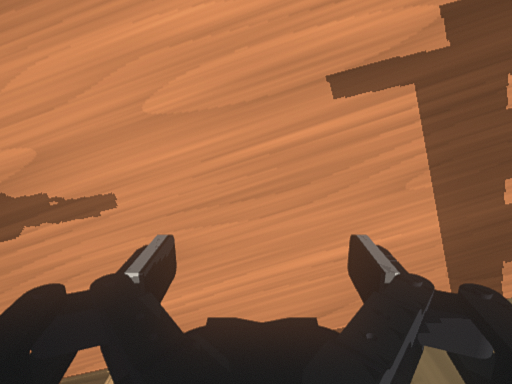

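In the scene view, the things that could be taken for the lantern are:
- the pale lattice frame at (278,183)
- the black lattice at (346,199), excluded by its colour
- the solid block at (301,132)
- the low tray at (221,162)

I choose the pale lattice at (278,183), which is at (228,187) in the side view. Next is a close crop of it and of the jig.

```bash
python3 - <<'E'
import cv2,numpy as np
def crop(n,x,y,w,h,s,o):
    f=cv2.imread(f"pics/{n}0.png")[y:y+h,x:x+w]
    f=cv2.resize(f,None,fx=s,fy=s,interpolation=cv2.INTER_CUBIC)
    for i in range(0,w,10):
        cv2.line(f,(i*s,0),(i*s,6),(0,0,255),1)
        if i%20==0: cv2.putText(f,str(x+i),(i*s,16),0,.35,(0,255,255),1)
    for i in range(0,h,10):
        cv2.line(f,(0,i*s),(6,i*s),(0,0,255),1)
        if i%20==0: cv2.putText(f,str(y+i),(8,i*s+4),0,.35,(0,255,255),1)
    cv2.imwrite(f"pics/{o}.png",f)
crop("scene",240,140,80,75,8,"c1")
crop("side",190,150,80,75,8,"c2")
crop("scene",75,200,180,150,4,"c3")
crop("side",230,205,150,150,4,"c4")
E
```

```text
(no output)
```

View pics/c1.png

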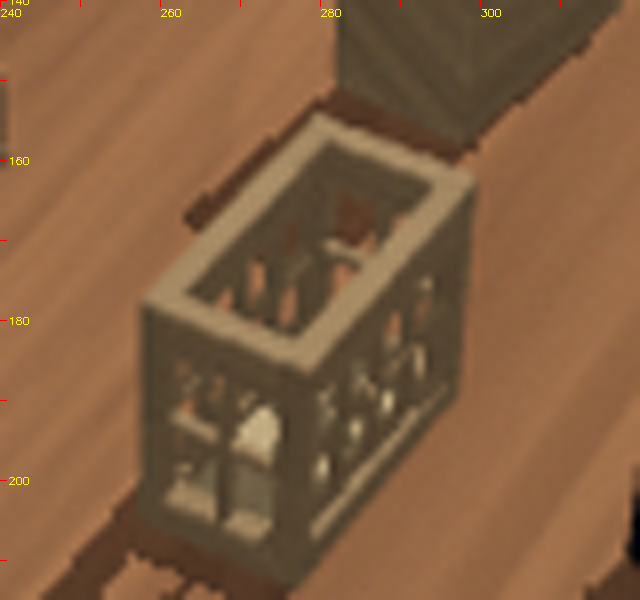

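View pics/c2.png

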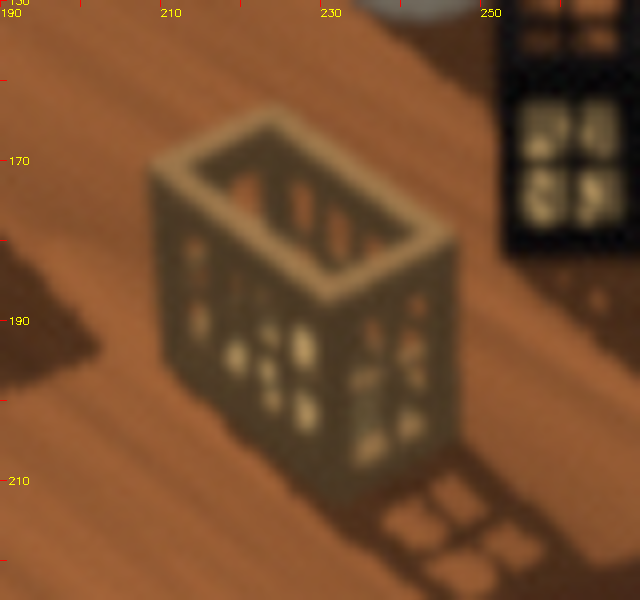

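View pics/c3.png

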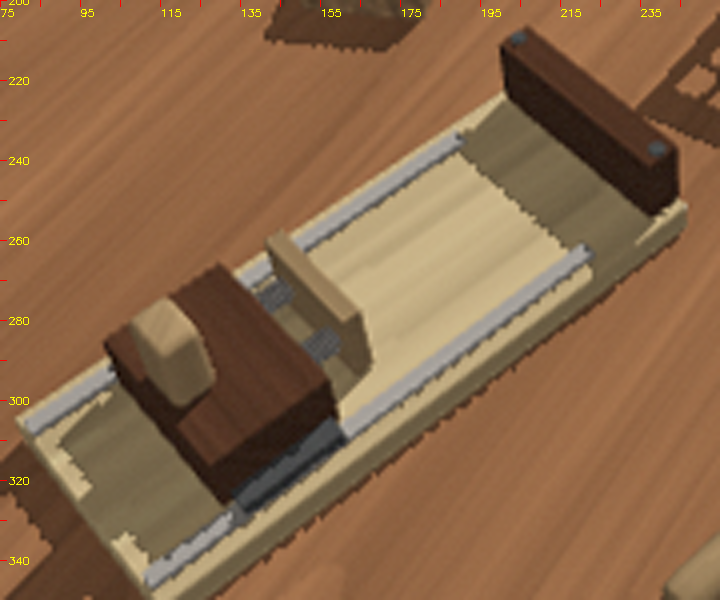

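View pics/c4.png

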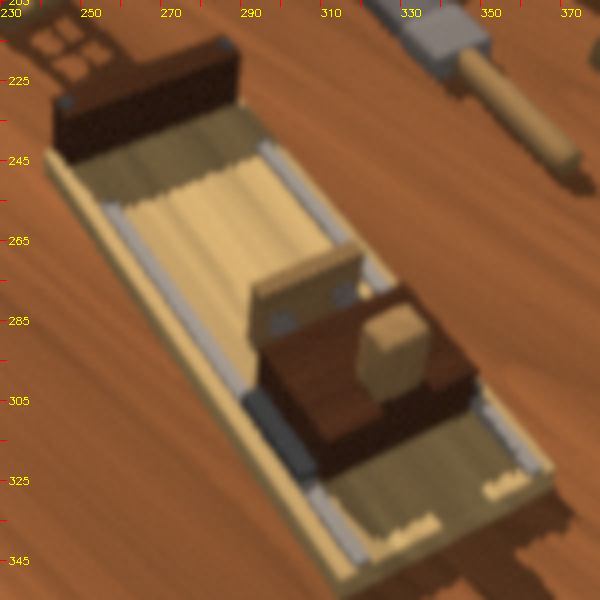

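```bash
cat > h.py <<'E'
import numpy as np,cv2
from scipy.optimize import least_squares
def cam(n,k=0):
    d=np.load(f"{n}{k}.npz");K=np.array([[d["fx"],0,d["cx"]],[0,d["fy"],d["cy"]],[0,0,1]],float)
    return K,d["rvec"].astype(float),d["tvec"].astype(float)
def proj(c,P): return cv2.projectPoints(np.array(P,float).reshape(-1,1,3),c[1],c[2],c[0],None)[0].reshape(-1,2)
def un(p,x0,y0,s): return (np.array(p,float)+.5)/s-.5+[x0,y0]
def place(q,L):
    x,y,a=q;c,s=np.cos(a),np.sin(a);L=np.array(L,float)
    return np.c_[c*L[:,0]-s*L[:,1]+x,s*L[:,0]+c*L[:,1]+y,L[:,2]]
def fit(obs,q0,f=lambda q,L:L):
    # obs: list of (cam, local pts, pixels); extra params through f
    r=lambda q:np.concatenate([(proj(c,place(q[:3],f(q,L)))-p).ravel() for c,L,p in obs])
    return least_squares(r,q0,x_scale=np.r_[100,100,1,[10]*(len(q0)-3)],loss="soft_l1")
E
python3 - <<'E'
from h import *
S,D=cam("scene"),cam("side")
ls=un([(320,113),(476,180),(303,370),(142,302),(290,588),(145,515),(455,400)],240,140,8)
ld=un([(272,102),(457,236),(325,302),(150,165),(335,500),(460,440),(165,362)],190,150,8)
# scene ring: back,right(short edge),front(long),left ; bottoms front,left,right
T=lambda sx,sy,z:(25*sx,45*sy,z)
Ls=[T(-1,1,80),T(1,1,80),T(1,-1,80),T(-1,-1,80),T(1,-1,0),T(-1,-1,0),T(1,1,0)]
# side ring: back->right long, right->front short, front->left long
for flip in(1,-1):
  f=flip
  A=lambda sx,sy,z:T(sx*f,sy*f,z)
  Ld=[A(1,1,80),A(1,-1,80),A(-1,-1,80),A(-1,1,80),A(-1,-1,0),A(1,-1,0),A(-1,1,0)]
  for a in np.arange(-180,180,45):
    r=fit([(S,Ls,ls),(D,Ld,ld)],[500,300,np.radians(a)])
    if r.cost<60:print(f,a,r.x[:2],np.degrees(r.x[2]),r.cost);print(np.round(r.fun.reshape(-1,2),1).tolist());break
# jig: y toward fence, x right
js=un([(500,45),(525,27),(680,145),(655,165),(18,420),(155,597),(687,207)],75,200,4)
# facing fence (+y) x is to the right: scene fence right end = +x ; 
Ljs=[(-55,110,58),(-55,130,58),(55,130,58),(55,110,58),(-60,-160,18),(60,-160,18),(60,130,18)]
jd=un([(55,97),(220,38),(45,152),(343,580),(553,468)],230,205,4)
Ljd=[(-55,130,58),(55,130,58),(-60,130,18),(-60,-160,18),(60,-160,18)]
r=fit([(S,Ljs,js),(D,Ljd,jd)],[500,0,0]);
for a in np.arange(-180,180,45):
    q=fit([(S,Ljs,js),(D,Ljd,jd)],[500,300,np.radians(a)])
    if q.cost<r.cost:r=q
print("jig",r.x[:2],np.degrees(r.x[2]),r.cost);print(np.round(r.fun.reshape(-1,2),1).tolist())
j=r.x
ps=un([(283,232),(360,308),(218,263),(330,380),(105,340)],75,200,4)
pd=un([(250,283),(355,243),(365,322),(395,303),(430,323),(398,347),(262,350),(405,285),(478,375),(325,440)],230,205,4)
# y relative pad face at 0; pad top z 63; block front at -10-16=-26, back -86; handle centre -71
Lp=[(-30,0,63),(30,0,63),(-42,-26,53),(42,-26,53),(-42,-86,53)]
Lq=[(-30,0,63),(30,0,63),(-13,-61,93),(13,-61,93),(13,-81,93),(-13,-81,93),(-42,-26,53),(42,-26,53),(42,-86,53),(-42,-86,53)]
sh=lambda L,u:np.array(L,float)+[0,u,0]
g=lambda u:np.concatenate([(proj(S,place(j,sh(Lp,u)))-ps).ravel(),(proj(D,place(j,sh(Lq,u)))-pd).ravel()])
r=least_squares(lambda u:g(u[0]),[-40]);print("padface y",r.x,"jaw",r.x+55,r.cost);print(np.round(g(r.x[0]).reshape(-1,2),1).tolist())
E
```

```text
1 -135 [611.29561631 173.15662214] -3.324374132157738 3.3118085751590565
[[-0.1, -0.3], [0.6, -0.6], [0.3, -0.3], [-0.4, -0.9], [0.5, -0.2], [-1.0, -0.3], [0.5, -0.8], [0.9, 0.3], [0.5, 0.2], [0.4, 0.4], [-0.2, -0.1], [0.2, 1.2], [0.4, 0.1], [0.0, 0.4]]
jig [ 545.80254724 -113.06295109] -15.756004626055145 10.141355577330883
[[-0.4, -0.8], [1.2, -1.4], [0.2, -0.4], [-1.5, 0.4], [-1.4, -1.7], [0.8, 2.0], [0.6, -1.0], [-0.7, -0.4], [2.0, -1.5], [0.1, -0.3], [-0.0, 0.8], [1.9, 0.5]]
padface y [-31.94392001] jaw [23.05607999] 29.601769506633456
[[-0.2, -1.8], [0.5, -0.4], [0.9, -1.8], [0.3, -1.5], [-1.2, -1.1], [0.5, 0.1], [0.5, -1.2], [-0.6, -0.0], [3.9, -0.7], [1.9, 2.3], [-2.3, 2.0], [-0.9, -1.1], [0.3, -1.3], [1.4, -1.0], [1.4, 1.1]]
```

```bash
cat > ov.py <<'E'
from h import *
def boxes(j,jaw,pad=0):
    u=-55+jaw
    B=lambda x0,x1,y0,y1,z0,z1:[(x,y,z) for x in(x0,x1) for y in(y0,y1) for z in(z0,z1)]
    b=[B(-60,60,-160,130,0,18),B(-55,55,110,130,18,58),B(-30,30,u-10-pad,u-pad,21,63),B(-42,42,u-86,u-26,18,53),B(-13,13,u-81,u-61,53,93)]
    return [place(j,x) for x in b]
E8=[(0,1),(2,3),(4,5),(6,7),(0,2),(1,3),(4,6),(5,7),(0,4),(1,5),(2,6),(3,7)]
def draw(n,k,x,y,w,h,s,bx,o):
    f=cv2.imread(f"pics/{n}{k}.png")[y:y+h,x:x+w]
    f=cv2.resize(f,None,fx=s,fy=s,interpolation=cv2.INTER_CUBIC);c=cam(n,k)
    for i,b in enumerate(bx):
        p=((proj(c,b)-[x,y]+.5)*s-.5)
        for a,d in E8: cv2.line(f,tuple(int(v) for v in p[a].round()),tuple(int(v) for v in p[d].round()),[(0,0,255),(255,255,0),(0,255,0),(255,0,255),(255,0,0),(0,255,255)][i%6],1,cv2.LINE_AA)
    cv2.imwrite(f"pics/{o}.png",f)
E
python3 - <<'E'
from ov import *
j=[545.8,-113.06,np.radians(-15.756)]
l=place([611.3,173.16,np.radians(-3.32)],[(x,y,z) for x in(-25,25) for y in(-45,45) for z in(0,80)])
b=boxes(j,23)+[l]
draw("scene",0,70,140,240,215,3,b,"o1");draw("side",0,200,150,190,205,3,b,"o2")
E
```

```text
(no output)
```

View pics/o1.png

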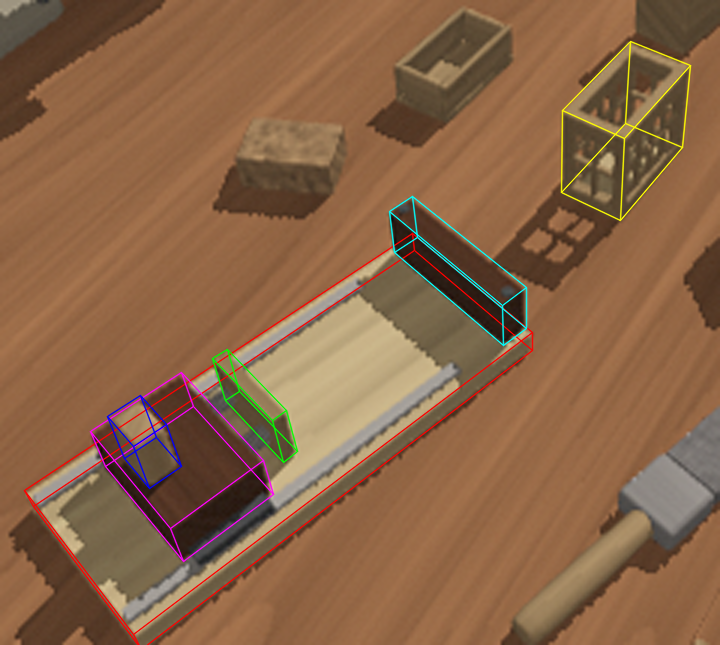

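View pics/o2.png

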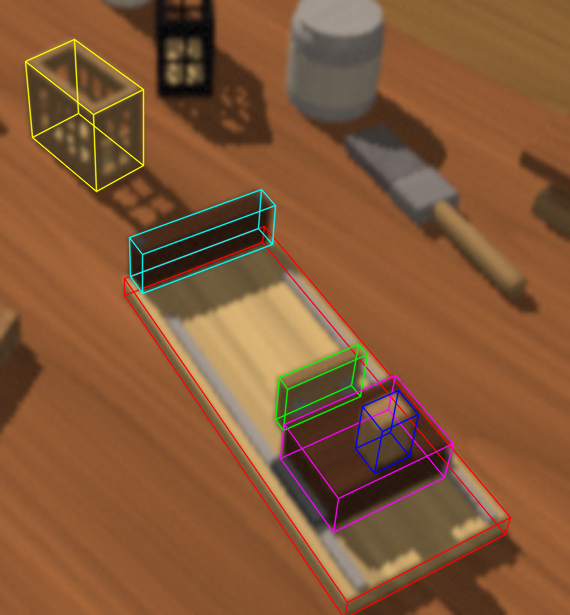

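```bash
python3 - <<'E'
from ov import *
S,D=cam("scene"),cam("side")
js=un([(500,45),(525,27),(680,145),(655,165),(18,420),(687,207), (283,232),(360,308),(218,263),(330,380),(105,340)],75,200,4)
jd=un([(55,97),(220,38),(45,152),(343,580),(553,468),(250,283),(355,243),(262,350),(405,285),(478,375),(325,440)],230,205,4)
A=np.array([(-55,110,58),(-55,130,58),(55,130,58),(55,110,58),(-60,-160,18),(60,130,18),(-30,0,63),(30,0,63),(-42,-26,53),(42,-26,53),(-42,-86,53)],float)
B=np.array([(-55,130,58),(55,130,58),(-60,130,18),(-60,-160,18),(60,-160,18),(-30,0,63),(30,0,63),(-42,-26,53),(42,-26,53),(42,-86,53),(-42,-86,53)],float)
def f(q,t):
    L,k=t;L=L.copy();L[k:,1]+=q[3];return L
import h
r=h.fit([(S,(A,6),js),(D,(B,5),jd)],[545,-113,-.275,-32],f)
print(r.x,np.degrees(r.x[2]),"jaw",r.x[3]+55,r.cost);print(np.round(r.fun.reshape(-1,2),1).tolist())
for c,L,k,p in((S,A,6,js),(D,B,5,jd)):
    r=h.fit([(c,(L,k),p)],[545,-113,-.275,-32],f);print(r.x,np.degrees(r.x[2]),r.cost)
E
```

```text
[ 5.45986820e+02 -1.13130563e+02 -2.73586506e-01 -3.28892351e+01] -15.675352149363706 jaw 22.11076486514863 17.158719313773155
[[-0.4, -0.8], [1.1, -1.3], [0.3, -0.4], [-1.4, 0.4], [-1.3, -1.5], [0.6, -1.0], [-0.6, -1.4], [0.2, 0.0], [0.5, -1.4], [-0.0, -1.1], [-1.6, -0.7], [-0.6, -0.3], [2.0, -1.5], [0.1, -0.3], [0.2, 0.7], [2.1, 0.4], [0.9, 0.4], [0.9, -0.9], [-0.5, -0.7], [0.7, -1.0], [1.9, -0.7], [1.9, 1.5]]
[ 5.47495283e+02 -1.14331766e+02 -2.67179436e-01 -3.28833724e+01] -15.308254082471889 4.664147138955877
[ 5.44573622e+02 -1.11915040e+02 -2.74378036e-01 -3.33275840e+01] -15.720703459882758 7.0741279791631335
```

```bash
cat > mv.py <<'E'
import numpy as np
from scipy.spatial.transform import Rotation as R
from bench import sense
def tool(psi): # tool x down, tool y at heading psi (deg)
    a=np.radians(psi);y=np.array([np.cos(a),np.sin(a),0]);x=np.array([0,0,-1.]);return np.c_[x,y,np.cross(x,y)]
def delta(p0,psi0,p1,psi1):
    M=tool(psi0);d=M.T@(np.array(p1,float)-p0)/1000
    r=R.from_matrix(M.T@tool(psi1)).as_rotvec();return np.round(d,4),np.round(r,4)
def meas():
    s=sense();M=R.from_euler("xyz",s["tcp_rot"],degrees=True).as_matrix()
    return s["time"],np.round(s["tool_pos"],2),np.degrees(np.arctan2(M[1,1],M[0,1])),np.degrees(np.arccos(min(1,-M[2,0]))),s["finger_gap"],np.round(s["ft_force"],1)
E
python3 - <<'E'
from mv import *;from h import *
t,p,psi,tilt,g,f=meas();print(t,p,psi,tilt,g,f)
p0=np.array([185.754,570.527,231.292])
S=cam("scene")
def bp(c,uv,z):
    Rm=cv2.Rodrigues(c[1])[0];o=-Rm.T@c[2].ravel();d=Rm.T@np.linalg.inv(c[0])@[*uv,1];return o+d*(z-o[2])/d[2]
for n,uv,z in(("block near bottom corner",(297,157),0),("block top left",(283,127),80),("black near bottom corner",(330,222),0),("black left top",(320,186),80),("bottle top",(398,132),150),("tray right",(240,150),36)):print(n,bp(S,uv,z).round())
for a in(-3.32,176.68):print(a,delta(p0,psi,[611.3,173.2,150],a))
E
```

```text
0.15 [185.57 570.12 230.46] 71.96531277789295 0.08525009492839924 85.23119342111339 [-0.8 -0.1  0.2]
block near bottom corner [589. 319.   0.]
block top left [550. 311.  80.]
black near bottom corner [743. 160.   0.]
black left top [707. 168.  80.]
bottle top [803. 322. 150.]
tray right [478. 234.  36.]
-3.32 (array([ 0.0813, -0.2461,  0.5276]), array([1.314, 0.   , 0.   ]))
176.68 (array([ 0.0813, -0.2461,  0.5276]), array([-1.8276, -0.    , -0.    ]))
```

drive_tool --pt "0 0 -0.017 0.036 0.09 0 0" --pt "0 0 -0.034 0.073 0.18 0 0" --pt "0 0 -0.051 0.109 0.27 0 0" --pt "0 0 -0.068 0.145 0.36 0 0" --pt "0 0 -0.085 0.181 0.45 0 0" --pt "0 0 -0.102 0.218 0.54 0 0" --pt "0 0 -0.119 0.254 0.63 0 0" --pt "0 0 -0.136 0.29 0.72 0 0" --pt "0 0 -0.153 0.327 0.81 0 0" --pt "0 0 -0.169 0.363 0.9 0 0" --squeeze 20

```text
time: 0.98
tool_pos: [479.6, 295.6, 231.1]
tcp_rot: [-73.7, 90.0, -143.6]
ft_force: [0.8, 0.9, 0.6]
finger_gap: 85.2
```

```bash
python3 - <<'E'
from mv import *
t,p,psi,tilt,g,f=meas();print(t,p,psi,tilt,g,f)
p0=np.array([185.754,570.527,231.292]);c=p0+tool(71.965)@[0,-169,363];ps=71.965-np.degrees(.9);print(c,ps)
print(delta(c,ps,[611.3,173.2,150],-3.32))
E
```

```text
0.9833 [479.64 295.62 231.12] 20.140602937325955 0.014338263798642592 85.173554564531 [0.8 0.9 0.6]
[478.59688253 297.44634131 231.292     ] 20.39879843822591
(array([0.0813, 0.0811, 0.1627]), array([0.414, 0.   , 0.   ]))
```

drive_tool --pt "0 0.012 0.012 0.023 0.06 0 0" --pt "0 0.023 0.023 0.046 0.12 0 0" --pt "0 0.035 0.035 0.07 0.18 0 0" --pt "0 0.046 0.046 0.093 0.24 0 0" --pt "0 0.058 0.058 0.116 0.3 0 0" --pt "0 0.07 0.07 0.139 0.36 0 0" --pt "0 0.0813 0.0811 0.1627 0.414 0 0" --pt "0 0.0813 0.0811 0.1627 0.414 0 0" --pt "0 0.0813 0.0811 0.1627 0.414 0 0" --pt "0 0.0813 0.0811 0.1627 0.414 0 0"

```text
time: 1.82
tool_pos: [610.9, 173.4, 149.8]
tcp_rot: [-98.6, 89.9, 168.1]
ft_force: [-0.8, 1.2, 0.1]
finger_gap: 85.5
```

```bash
cat >> ov.py <<'E'
def shot(n,k):
    from bench import snapshot
    d=snapshot(n);cv2.imwrite(f"pics/{n}{k}.png",d["frame"])
    np.savez(f"{n}{k}.npz",**{a:np.array(v) for a,v in d.items()})
def lan(q,z=0): return place(q,[(x,y,zz+z) for x in(-25,25) for y in(-45,45) for zz in(0,80)])
E
python3 - <<'E'
from mv import *;from ov import *
print(meas());shot("wrist",1)
l=lan([611.3,173.2,np.radians(-3.32)])
draw("wrist",1,0,0,512,384,1,[l],"w1")
E
```

```text
(1.8167, array([610.91, 173.4 , 149.77]), np.float64(-3.2970323136816724), np.float64(0.05374075315351706), 85.5074342726339, array([-0.8,  1.2,  0.1]))
```

View pics/w1.png

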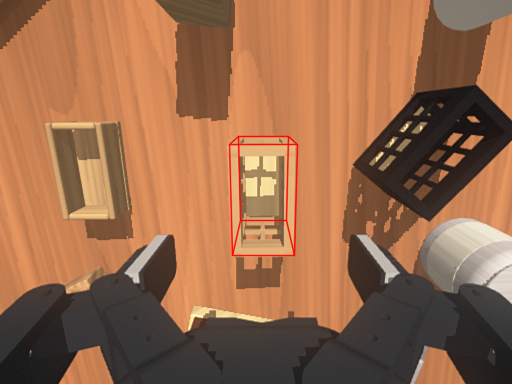

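```bash
python3 - <<'E'
from ov import *
l=lan([611.3,173.2,np.radians(-3.32)])
print(proj(cam("wrist",1),l).round(1).tolist())
draw("wrist",1,220,125,90,140,5,[],"w1b")
E
```

```text
[[239.5, 220.0], [232.2, 255.3], [237.8, 135.6], [229.0, 144.0], [285.8, 220.1], [293.6, 255.4], [287.8, 135.6], [297.3, 144.1]]
```

View pics/w1b.png

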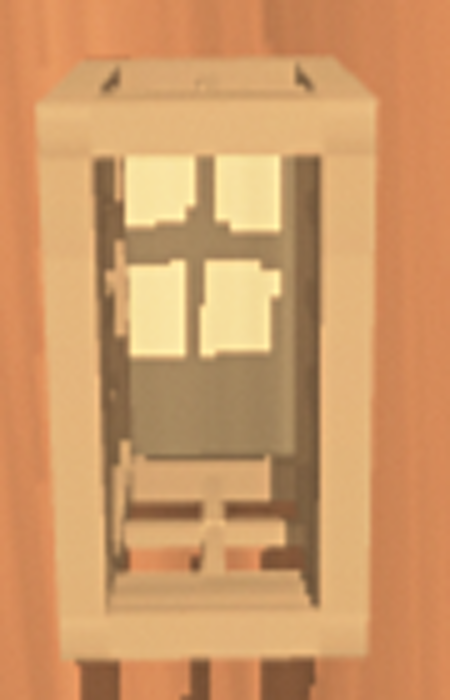

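drive_tool --pt "0 0.012 0 0 -0.002 0 0" --pt "0 0.025 -0.0005 0 -0.005 0 0" --pt "0 0.038 -0.0005 0 -0.008 0 0" --pt "0 0.051 -0.0005 0 -0.01 0 0" --pt "0 0.064 -0.0005 0 -0.011 0 0" --pt "0 0.077 -0.0005 0 -0.011 0 0" --pt "0 0.088 -0.0005 0 -0.011 0 0" --pt "0 0.096 -0.0005 0 -0.011 0 0" --pt "0 0.102 -0.0005 0 -0.011 0 0" --pt "0 0.102 -0.0005 0 -0.011 0 0"

```text
time: 2.7
tool_pos: [609.9, 173.0, 46.2]
tcp_rot: [-76.1, 89.9, -168.8]
ft_force: [-0.9, -0.1, -0.6]
finger_gap: 85.2
```

drive_tool --pt "20 0 0 0 0 0 0" --pt "40 0 0 0 0 0 0" --pt "60 0 0 0 0 0 0" --pt "75 0 0 0 0 0 0" --pt "85 0 0 0 0 0 0" --pt "90 0 0 0 0 0 0" --pt "95 0 0 0 0 0 0" --pt "100 0 0 0 0 0 0" --pt "105 0 0 0 0 0 0" --pt "110 0 0 0 0 0 0" --squeeze 20

```text
time: 3.53
tool_pos: [610.9, 173.3, 48.1]
tcp_rot: [101.2, 90.0, 8.5]
ft_force: [-0.5, 0.3, 1.7]
finger_gap: 49.9
```

drive_tool --pt "115 0 0 0 0 0 0" --pt "120 0 0 0 0 0 0" --pt "130 0 0 0 0 0 0" --pt "130 0 0 0 0 0 0" --pt "130 -0.001 0 0 0 0 0" --pt "130 -0.003 0 0 0 0 0" --pt "130 -0.006 0 0 0 0 0" --pt "130 -0.01 0 0 0 0 0" --pt "130 -0.015 0 0 0 0 0" --pt "130 -0.02 0 0 0 0 0"

```text
time: 4.37
tool_pos: [610.8, 173.2, 68.6]
tcp_rot: [91.0, 90.0, -1.6]
ft_force: [-0.0, -0.4, -1.6]
finger_gap: 49.3
```

```bash
python3 - <<'E'
from mv import *;from ov import *
print(meas());shot("side",2)
draw("side",2,150,100,150,140,5,[],"s2")
E
```

```text
(4.3667, array([610.84, 173.23,  68.56]), np.float64(-2.6937334108170865), np.float64(0.0023776587441241186), 49.301690348753965, array([-0. , -0.4, -1.6]))
```

View pics/s2.png

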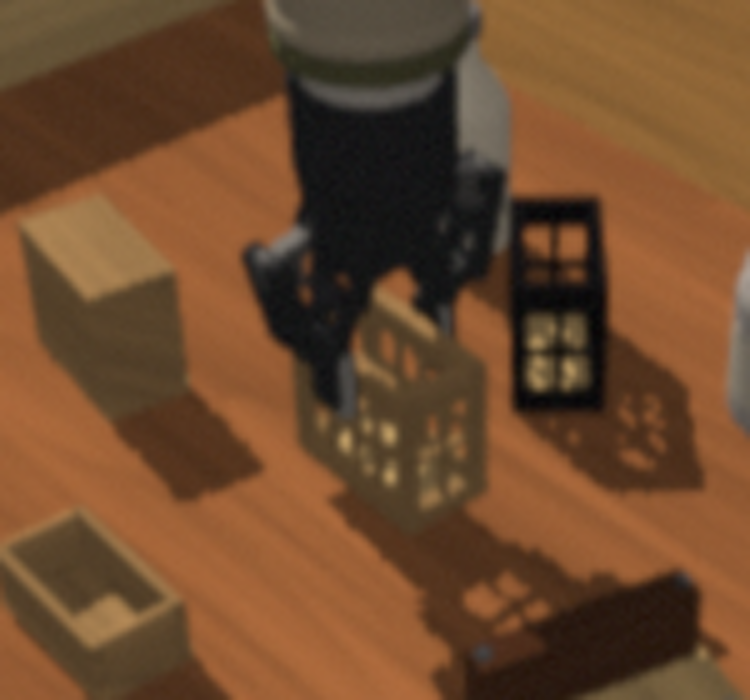

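```bash
python3 - <<'E'
from mv import *
print(delta([610.8,173.2,68],-2.69,[556.6,-76,138],-15.6))
E
```

```text
(array([-0.07  , -0.0424,  0.2515]), array([0.2253, 0.    , 0.    ]))
```

drive_tool --pt "130 -0.015 0 0.004 0 0 0" --pt "130 -0.035 -0.002 0.012 0.01 0 0" --pt "130 -0.052 -0.005 0.028 0.025 0 0" --pt "130 -0.065 -0.009 0.054 0.05 0 0" --pt "130 -0.07 -0.014 0.084 0.075 0 0" --pt "130 -0.07 -0.02 0.12 0.105 0 0" --pt "130 -0.07 -0.027 0.158 0.14 0 0" --pt "130 -0.07 -0.033 0.195 0.175 0 0" --pt "130 -0.07 -0.039 0.228 0.205 0 0" --pt "130 -0.07 -0.0424 0.2515 0.2253 0 0"

```text
time: 5.25
tool_pos: [555.8, -79.1, 139.4]
tcp_rot: [54.9, 89.9, -50.9]
ft_force: [0.2, -0.1, -1.2]
finger_gap: 49.6
```

drive_tool --pt "130 0 0 0 0 0 0" --pt "130 0.002 0 0 0 0 0" --pt "130 0.006 0 0 0 0 0" --pt "130 0.012 0 0 0 0 0" --pt "130 0.02 0 0 0 0 0" --pt "130 0.028 0 0 0 0 0" --pt "130 0.034 0 0 0 0 0" --pt "130 0.038 0 0 0 0 0" --pt "130 0.04 0 0 0 0 0" --pt "130 0.04 0 0 0 0 0"

```text
time: 6.08
tool_pos: [556.2, -75.7, 97.1]
tcp_rot: [-87.6, 89.9, 166.8]
ft_force: [-0.7, 0.7, -1.1]
finger_gap: 50.0
```

```bash
python3 - <<'E'
from mv import *;from ov import *
print(meas());shot("side",3);shot("scene",3);shot("wrist",3)
j=[546,-113.1,np.radians(-15.65)]
b=boxes(j,22)+[lan([556.6,-76,np.radians(-15.6)],50)]
draw("side",3,210,140,180,210,3,b,"s3");draw("scene",3,80,140,200,210,3,b,"sc3");draw("wrist",3,0,0,512,384,1,b,"w3")
E
```

```text
(6.0833, array([556.21, -75.73,  97.14]), np.float64(-15.58637551806606), np.float64(0.0743087174102074), 50.04342683840018, array([-0.7,  0.7, -1.1]))
```

View pics/s3.png

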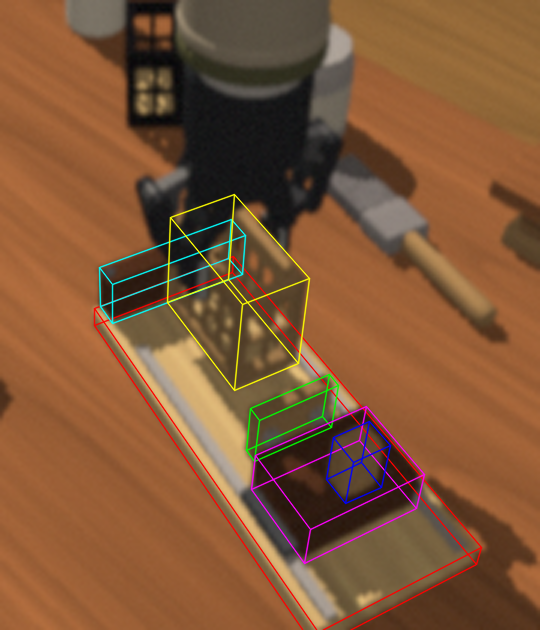

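View pics/sc3.png

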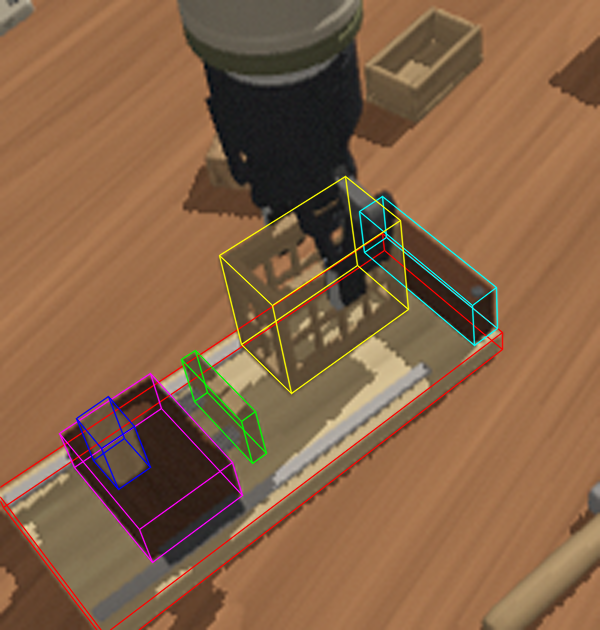

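View pics/w3.png

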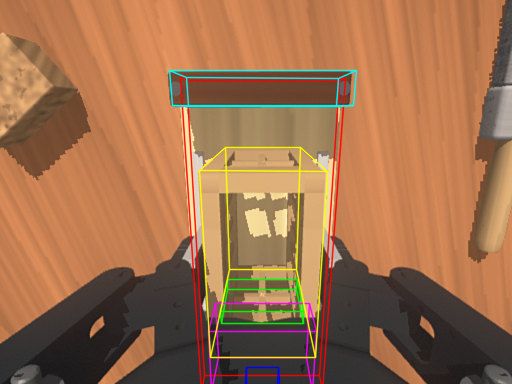

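drive_tool --pt "130 0.003 0 0 0 0 0" --pt "130 0.008 0 0 0 0 0" --pt "130 0.014 0 0 0 0 0" --pt "130 0.02 0 0 0 0 0" --pt "130 0.025 0 0 0 0 0" --pt "130 0.028 0 0 0 0 0" --pt "130 0.029 0 0 0 0 0" --pt "130 0.03 0 0 0 0 0" --pt "130 0.03 0 0 0 0 0" --pt "130 0.03 0 0 0 0 0"

```text
time: 7.07
tool_pos: [556.9, -76.0, 68.3]
tcp_rot: [92.7, 90.0, -12.9]
ft_force: [-0.0, -0.7, -1.1]
finger_gap: 50.0
```

drive_tool --pt "130 0.0 0 0 0 0 0" --pt "130 0.0003 0 0 0 0 0" --pt "130 0.0005 0 0 0 0 0" --pt "130 0.0007 0 0 0 0 0" --pt "130 0.001 0 0 0 0 0" --pt "130 0.001 0 0 0 0 0" --pt "130 0.0015 0 0 0 0 0" --pt "130 0.0015 0 0 0 0 0" --pt "130 0.0015 0 0 0 0 0" --pt "130 0.0015 0 0 0 0 0"

```text
time: 7.9
tool_pos: [556.6, -76.0, 66.5]
tcp_rot: [-40.3, 90.0, -145.9]
ft_force: [0.1, -0.9, -0.9]
finger_gap: 49.5
```

```bash
python3 - <<'E'
from mv import *;from ov import *
print(meas());shot("side",4);shot("scene",4)
j=[546,-113.1,np.radians(-15.65)]
b=[lan([556.6,-76,np.radians(-15.6)],18)]
draw("side",4,210,160,180,190,4,b,"s4");draw("scene",4,80,160,200,150,4,b,"sc4")
E
```

```text
(7.9, array([556.64, -75.99,  66.48]), np.float64(-15.599720342815749), np.float64(0.0014894481957340912), 49.516606302455465, array([ 0.1, -0.9, -0.9]))
```

View pics/s4.png

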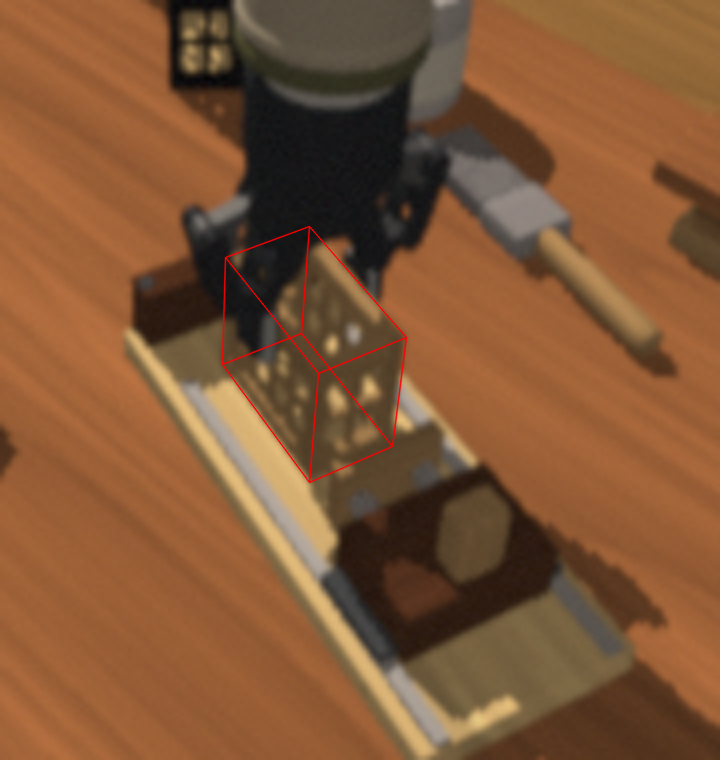

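View pics/sc4.png

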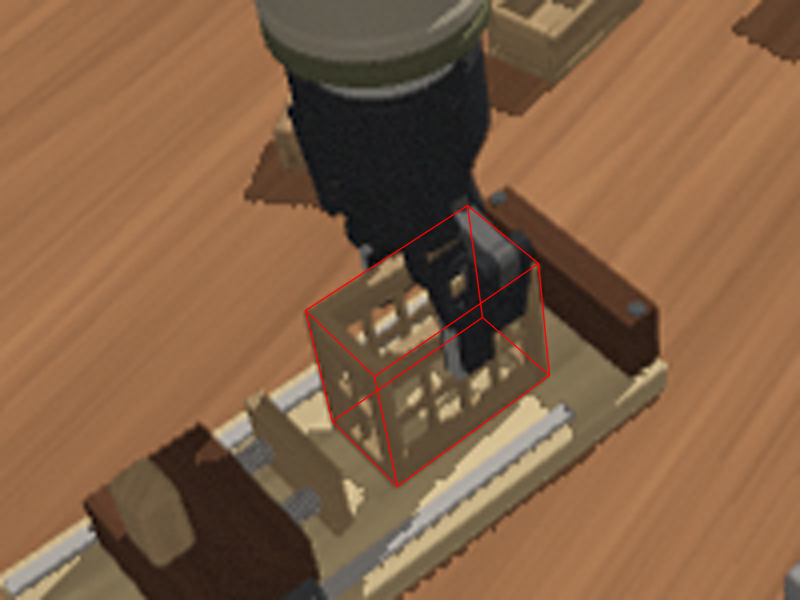

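drive_tool --pt "130 0.0002 0 0 0 0 0" --pt "130 0.0003 0 0 0 0 0" --pt "130 0.0005 0 0 0 0 0" --pt "130 0.0005 0 0 0 0 0" --pt "130 0.0005 0 0 0 0 0" --pt "130 0.0005 0 0 0 0 0" --pt "130 0.0005 0 0 0 0 0" --pt "130 0.0005 0 0 0 0 0" --pt "130 0.0005 0 0 0 0 0" --pt "130 0.0005 0 0 0 0 0"

```text
time: 8.83
tool_pos: [556.7, -76.0, 66.1]
tcp_rot: [72.7, 90.0, -32.9]
ft_force: [-1.0, 0.2, 0.4]
finger_gap: 49.7
```

drive_tool --pt "105 0 0 0 0 0 0" --pt "100 0 0 0 0 0 0" --pt "95 0 0 0 0 0 0" --pt "90 0 0 0 0 0 0" --pt "80 0 0 0 0 0 0" --pt "60 0 0 0 0 0 0" --pt "40 0 0 0 0 0 0" --pt "20 0 0 0 0 0 0" --pt "0 0 0 0 0 0 0" --pt "0 0 0 0 0 0 0"

```text
time: 9.67
tool_pos: [556.7, -76.0, 66.0]
tcp_rot: [82.1, 90.0, -23.5]
ft_force: [0.4, 0.4, -0.1]
finger_gap: 85.2
```

drive_tool --pt "0 0 0 0 0 0 0" --pt "0 -0.005 0 0 0 0 0" --pt "0 -0.015 0 0 0 0 0" --pt "0 -0.03 0 0 0 0 0" --pt "0 -0.045 0 0 0 0 0" --pt "0 -0.06 0 0 0 0 0" --pt "0 -0.08 0 0 0 0 0" --pt "0 -0.1 0 0 0 0 0" --pt "0 -0.11 0 0 0 0 0" --pt "0 -0.11 0 0 0 0 0"

```text
time: 10.5
tool_pos: [558.7, -76.5, 180.1]
tcp_rot: [92.5, 89.6, -13.1]
ft_force: [0.5, 0.2, 0.3]
finger_gap: 85.0
```

```bash
python3 - <<'E'
from mv import *;from ov import *
print(meas());shot("side",5);shot("scene",5);shot("wrist",5)
j=[546,-113.1,np.radians(-15.65)]
b=boxes(j,22)[1:]+[lan([556.6,-76,np.radians(-15.6)],18)]
draw("side",5,210,160,180,190,4,b,"s5");draw("scene",5,80,160,200,150,4,b,"sc5");draw("wrist",5,130,0,260,384,2,b,"w5")
E
python3 -c "
import cv2;f=cv2.imread('pics/w5.png');cv2.imwrite('pics/w5.png',f[:600])"
```

```text
(10.5, array([558.71, -76.48, 180.1 ]), np.float64(-15.602542821150799), np.float64(0.3607194046631481), 84.98597058542606, array([0.5, 0.2, 0.3]))
```

View pics/s5.png

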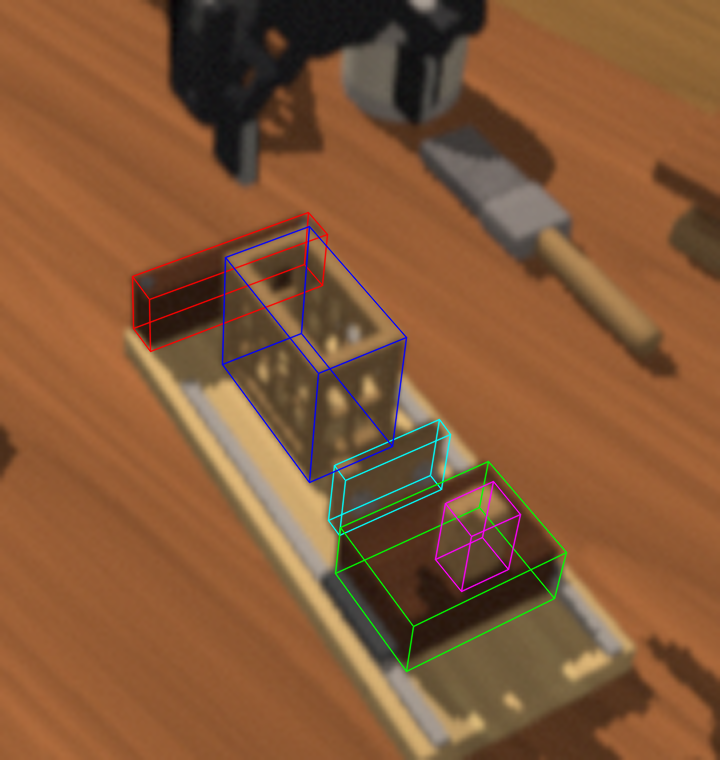

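View pics/sc5.png

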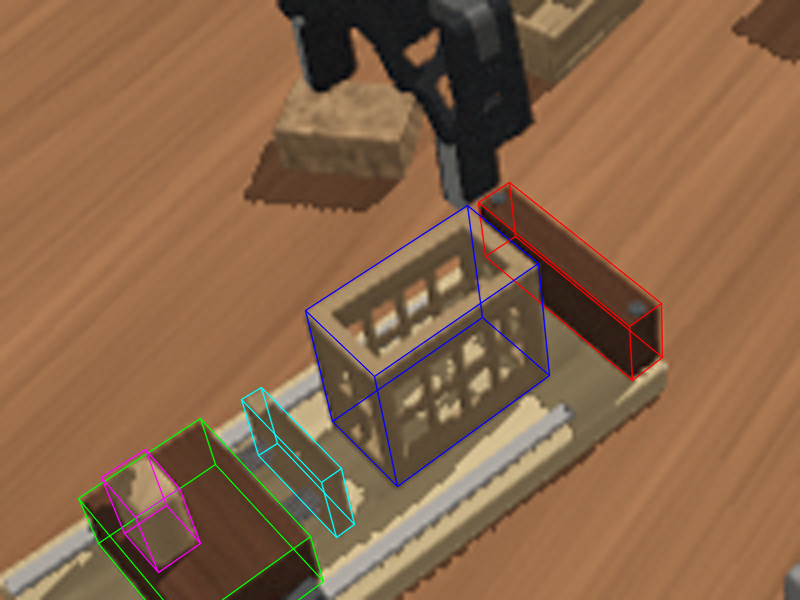

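View pics/w5.png

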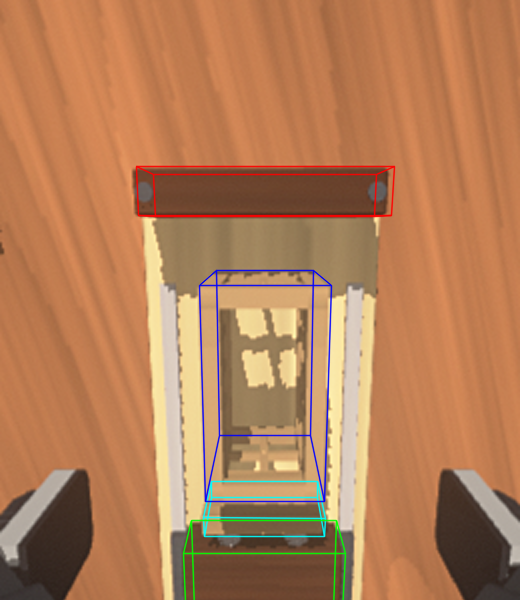

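```bash
python3 - <<'E'
from mv import *;from h import *
def bp(c,uv,z):
    Rm=cv2.Rodrigues(c[1])[0];o=-Rm.T@c[2].ravel();d=Rm.T@np.linalg.inv(c[0])@[*uv,1];return o+d*(z-o[2])/d[2]
j=[546,-113.1,np.radians(-15.63)]
def loc(p): 
    d=p[:2]-j[:2];c,s=np.cos(j[2]),np.sin(j[2]);return np.array([c*d[0]+s*d[1],-s*d[0]+c*d[1]]).round(1)
print(loc(bp(cam("side"),un((398,325),230,205,4),93)),loc(bp(cam("scene"),un((165,318),75,200,4),93)))
h=place(j,[(0,-104,170)])[0];print(h)
c0=[556.6,-76,176];print(delta(c0,-15.6,h,-15.6))
print(meas())
E
```

```text
[  -0.5 -101.7] [  -0.6 -101.5]
[ 517.97989418 -213.25424938  170.        ]
(array([ 0.006 , -0.0003,  0.1426]), array([0., 0., 0.]))
(10.65, array([556.17, -75.91, 175.07]), np.float64(-15.602746103843112), np.float64(0.06053525154918832), 85.42800178464594, array([ 0.1,  0.1, -0.2]))
```

drive_tool --pt "0 0.0 0 0.015 0 0 0" --pt "0 0.0 0 0.035 0 0 0" --pt "0 0.0 0 0.06 0 0 0" --pt "0 0.0 0 0.085 0 0 0" --pt "0 0.0 0 0.11 0 0 0" --pt "0 0.006 0 0.13 0 0 0" --pt "0 0.016 0 0.14 0 0 0" --pt "0 0.026 0 0.1415 0 0 0" --pt "0 0.026 0 0.1415 0 0 0" --pt "0 0.026 0 0.1415 0 0 0"

```text
time: 11.48
tool_pos: [517.6, -210.8, 147.9]
tcp_rot: [-108.8, 89.8, 145.6]
ft_force: [0.5, 0.2, 0.3]
finger_gap: 85.5
```

```bash
python3 - <<'E'
from mv import *;from ov import *
print(meas());shot("wrist",6)
j=[546,-113.1,np.radians(-15.63)]
b=boxes(j,23)+[lan([556.6,-76,np.radians(-15.6)],18)]
draw("wrist",6,0,0,512,384,1,[],"w6r")
draw("wrist",6,0,0,512,384,1,b,"w6")
E
```

```text
(11.4833, array([ 517.63, -210.78,  147.85]), np.float64(-15.585608616597483), np.float64(0.22490800583679862), 85.47676280241129, array([0.5, 0.2, 0.3]))
```

View pics/w6r.png

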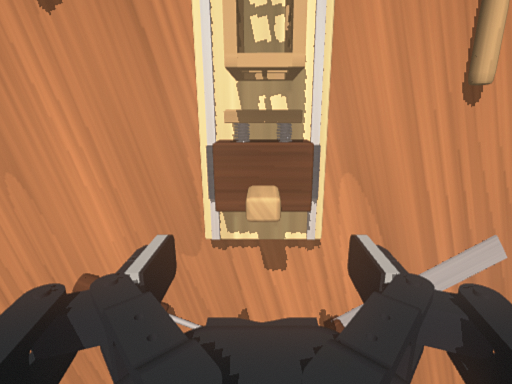

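View pics/w6.png

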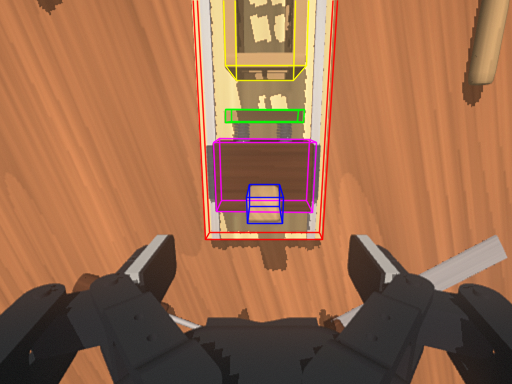

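drive_tool --pt "0 0.01 -0.001 0 0 0 0" --pt "0 0.022 -0.001 0 0 0 0" --pt "0 0.035 -0.001 0 0 0 0" --pt "0 0.048 -0.001 0 0 0 0" --pt "0 0.06 -0.001 0 0 0 0" --pt "0 0.07 -0.001 0 0 0 0" --pt "0 0.079 -0.001 0 0 0 0" --pt "0 0.085 -0.001 0 0 0 0" --pt "0 0.088 -0.001 0 0 0 0" --pt "0 0.088 -0.001 0 0 0 0"

```text
time: 12.37
tool_pos: [517.2, -211.9, 61.2]
tcp_rot: [-100.1, 89.9, 154.3]
ft_force: [0.0, -0.1, 0.1]
finger_gap: 85.4
```

drive_tool --pt "40 0 0 0 0 0 0" --pt "80 0 0 0 0 0 0" --pt "110 0 0 0 0 0 0" --pt "130 0 0 0 0 0 0" --pt "145 0 0 0 0 0 0" --pt "155 0 0 0 0 0 0" --pt "165 0 0 0 0 0 0" --pt "175 0 0 0 0 0 0" --pt "190 0 0 0 0 0 0" --pt "200 0 0 0 0 0 0" --squeeze 60

```text
time: 13.2
tool_pos: [518.0, -212.1, 62.3]
tcp_rot: [84.0, 90.0, -21.6]
ft_force: [2.0, 0.1, 0.6]
finger_gap: 25.0
```

```bash
python3 - <<'E'
from mv import *;from ov import *
print(meas());shot("side",7)
draw("side",7,230,180,150,150,4,[],"s7")
E
```

```text
(13.2, array([ 517.98, -212.12,   62.3 ]), np.float64(-15.594912757037806), np.float64(0.04523934266271649), 24.974490003974317, array([2. , 0.1, 0.6]))
```

View pics/s7.png

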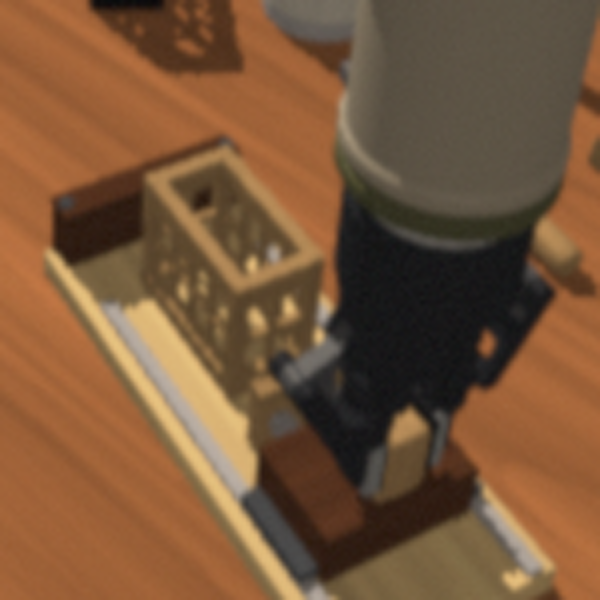

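drive_tool --pt "200 0 0 -0.001 0 0 0" --pt "200 0 0 -0.002 0 0 0" --pt "200 0 0 -0.004 0 0 0" --pt "200 0 0 -0.006 0 0 0" --pt "200 0 0 -0.008 0 0 0" --pt "200 0 0 -0.01 0 0 0" --pt "200 0 0 -0.012 0 0 0" --pt "200 0 0 -0.014 0 0 0" --pt "200 0 0 -0.016 0 0 0" --pt "200 0 0 -0.018 0 0 0"

```text
time: 14.08
tool_pos: [522.3, -196.8, 62.3]
tcp_rot: [14.3, 89.8, -91.4]
ft_force: [-1.3, -10.1, 1.2]
finger_gap: 25.0
```

drive_tool --pt "200 0 0 -0.002 0 0 0" --pt "200 0 0 -0.004 0 0 0" --pt "200 0 0 -0.006 0 0 0" --pt "200 0 0 -0.008 0 0 0" --pt "200 0 0 -0.01 0 0 0" --pt "200 0 0 -0.012 0 0 0" --pt "200 0 0 -0.014 0 0 0" --pt "200 0 0 -0.016 0 0 0" --pt "200 0 0 -0.018 0 0 0" --pt "200 0 0 -0.02 0 0 0"

```text
time: 14.92
tool_pos: [527.5, -177.7, 62.3]
tcp_rot: [9.5, 89.8, -96.1]
ft_force: [-1.8, -12.4, 0.8]
finger_gap: 25.2
```

```bash
python3 - <<'E'
from mv import *;from ov import *
print(meas());shot("side",8);shot("wrist",8)
draw("side",8,230,180,150,150,4,[],"s8")
draw("wrist",8,180,0,160,200,3,[],"w8")
E
```

```text
(14.9167, array([ 527.5 , -177.67,   62.3 ]), np.float64(-15.635796981420908), np.float64(0.20396810018556305), 25.20797547005876, array([ -1.8, -12.4,   0.8]))
```

View pics/s8.png

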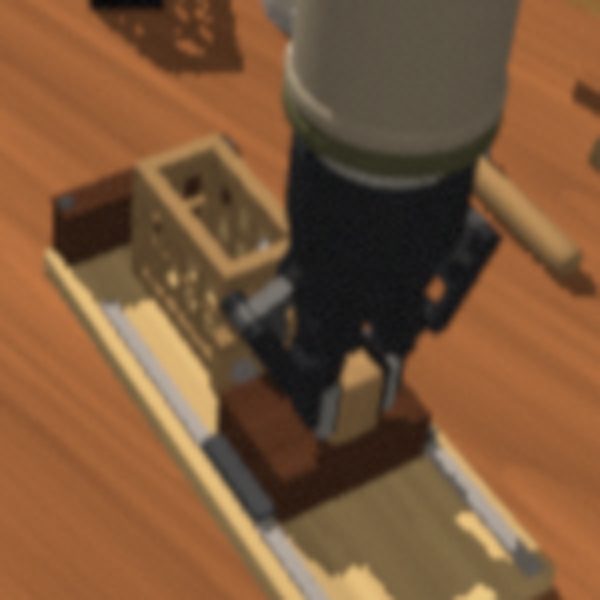

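View pics/w8.png

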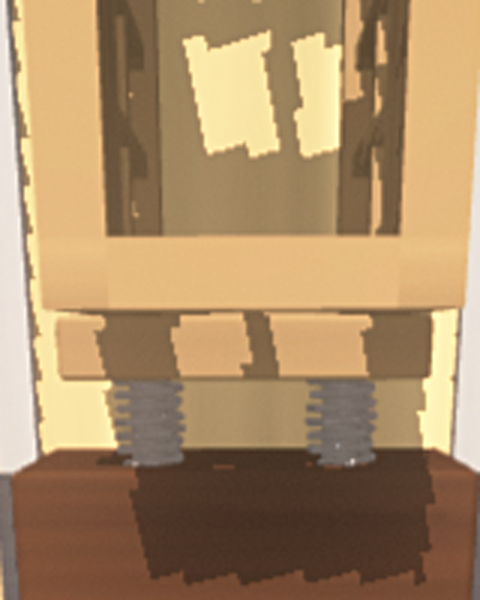

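drive_tool --pt "200 0 0 -0.0015 0 0 0" --pt "200 0 0 -0.003 0 0 0" --pt "200 0 0 -0.0045 0 0 0" --pt "200 0 0 -0.006 0 0 0" --pt "200 0 0 -0.0075 0 0 0" --pt "200 0 0 -0.009 0 0 0" --pt "200 0 0 -0.0105 0 0 0" --pt "200 0 0 -0.012 0 0 0" --pt "200 0 0 -0.0135 0 0 0" --pt "200 0 0 -0.015 0 0 0"

```text
time: 15.85
tool_pos: [531.5, -163.2, 62.3]
tcp_rot: [8.2, 89.8, -97.4]
ft_force: [-2.4, -12.6, 2.2]
finger_gap: 25.5
```

```bash
python3 - <<'E'
from mv import *;from ov import *
print(meas());shot("side",9);shot("wrist",9)
draw("side",9,230,180,150,150,4,[],"s9")
draw("wrist",9,180,0,160,200,3,[],"w9")
E
```

```text
(15.85, array([ 531.51, -163.21,   62.33]), np.float64(-15.637102549470065), np.float64(0.19807790546096116), 25.54108819190769, array([ -2.4, -12.6,   2.2]))
```

View pics/s9.png

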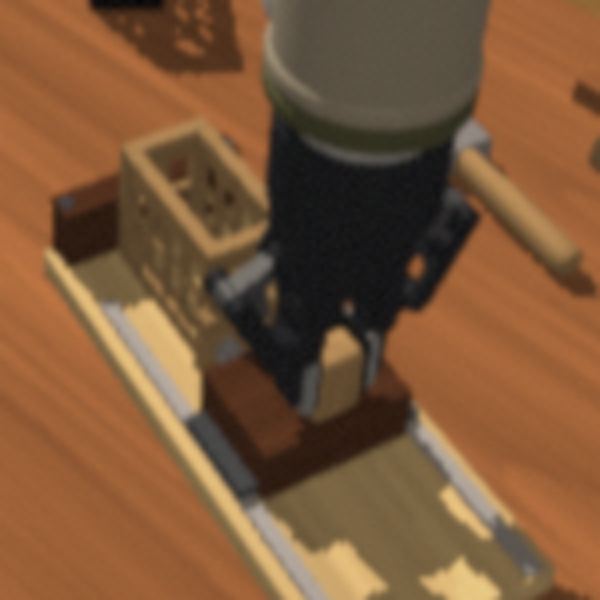

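View pics/w9.png

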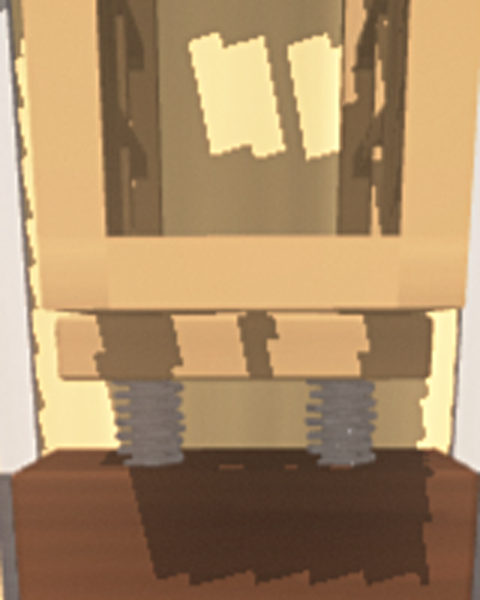

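drive_tool --pt "200 0 0 -0.001 0 0 0" --pt "200 0 0 -0.002 0 0 0" --pt "200 0 0 -0.003 0 0 0" --pt "200 0 0 -0.004 0 0 0" --pt "200 0 0 -0.005 0 0 0" --pt "200 0 0 -0.006 0 0 0" --pt "200 0 0 -0.006 0 0 0" --pt "200 0 0 -0.006 0 0 0" --pt "200 0 0 -0.006 0 0 0" --pt "200 0 0 -0.006 0 0 0"

```text
time: 16.78
tool_pos: [533.0, -157.6, 62.3]
tcp_rot: [6.4, 89.8, -99.2]
ft_force: [-2.5, -11.9, 3.0]
finger_gap: 25.5
```

```bash
python3 - <<'E'
from mv import *;from ov import *
print(meas());shot("wrist",10)
draw("wrist",10,180,0,160,200,3,[],"w10")
E
```

```text
(16.7833, array([ 533.04, -157.59,   62.29]), np.float64(-15.636503147858294), np.float64(0.20714552205579545), 25.493481020467147, array([ -2.5, -11.9,   3. ]))
```

View pics/w10.png

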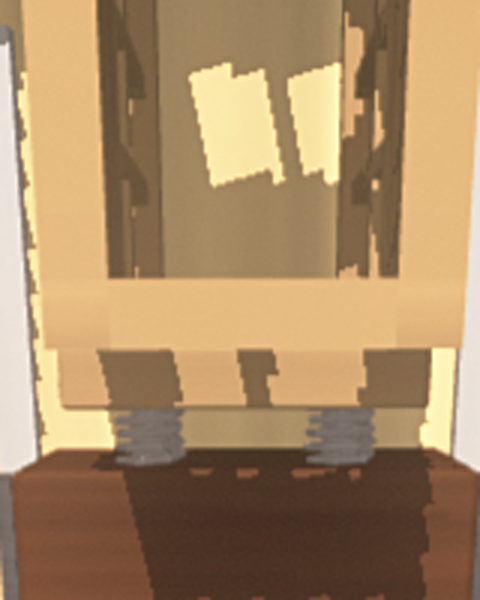

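```bash
python3 - <<'E'
from mv import *;from ov import *
c=cam("wrist",10);j=[546,-113.1,np.radians(-15.63)]
# handle centre in jig y ~ TCP y
for J in (79,80.7,82):
  u=-55+J
  for d in(0,4,6,7,8,10): print(J,d,(proj(c,place(j,[(0,u-10-d,63),(0,u-26,53)]))[:,1]*3+1).round(0).tolist())
E
```

```text
79 0 [381.0, 471.0]
79 4 [406.0, 471.0]
79 6 [419.0, 471.0]
79 7 [425.0, 471.0]
79 8 [431.0, 471.0]
79 10 [443.0, 471.0]
80.7 0 [370.0, 461.0]
80.7 4 [395.0, 461.0]
80.7 6 [408.0, 461.0]
80.7 7 [414.0, 461.0]
80.7 8 [420.0, 461.0]
80.7 10 [433.0, 461.0]
82 0 [362.0, 454.0]
82 4 [387.0, 454.0]
82 6 [400.0, 454.0]
82 7 [406.0, 454.0]
82 8 [412.0, 454.0]
82 10 [425.0, 454.0]
```

drive_tool --pt "200 0 0 -0.0005 0 0 0" --pt "200 0 0 -0.001 0 0 0" --pt "200 0 0 -0.0015 0 0 0" --pt "200 0 0 -0.002 0 0 0" --pt "200 0 0 -0.0025 0 0 0" --pt "200 0 0 -0.003 0 0 0" --pt "200 0 0 -0.0035 0 0 0" --pt "200 0 0 -0.0035 0 0 0" --pt "200 0 0 -0.0035 0 0 0" --pt "200 0 0 -0.0035 0 0 0"

```text
time: 17.67
tool_pos: [533.9, -154.6, 62.3]
tcp_rot: [6.7, 89.8, -98.9]
ft_force: [-3.1, -13.1, 1.2]
finger_gap: 25.1
```

```bash
python3 - <<'E'
from mv import *;from ov import *
print(meas());shot("wrist",11)
draw("wrist",11,180,0,160,200,3,[],"w11")
E
```

```text
(17.6667, array([ 533.92, -154.62,   62.33]), np.float64(-15.64053644718218), np.float64(0.2431156633323386), 25.092477075705336, array([ -3.1, -13.1,   1.2]))
```

View pics/w11.png

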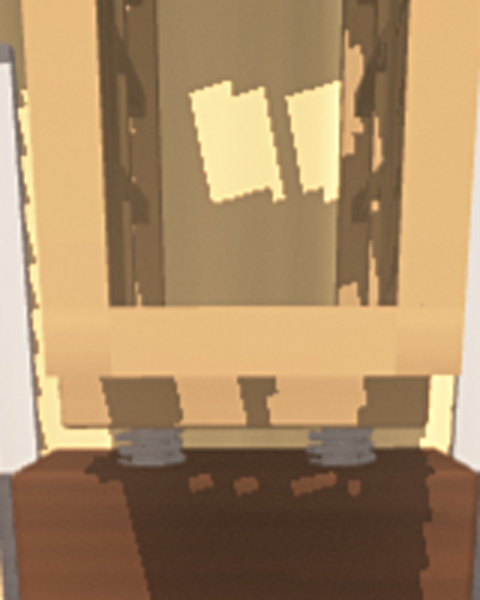

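drive_tool --pt "200 0 0 0.0005 0 0 0" --pt "200 0 0 0.001 0 0 0" --pt "180 0 0 0.001 0 0 0" --pt "150 0 0 0.001 0 0 0" --pt "110 0 0 0.001 0 0 0" --pt "70 0 0 0.001 0 0 0" --pt "30 0 0 0.001 0 0 0" --pt "0 0 0 0.001 0 0 0" --pt "0 0 0 0.001 0 0 0" --pt "0 0 0 0.001 0 0 0"

```text
time: 18.55
tool_pos: [534.2, -152.7, 62.0]
tcp_rot: [-153.7, 90.0, 100.7]
ft_force: [-0.1, 0.2, 0.3]
finger_gap: 85.5
```

drive_tool --pt "0 0 0 0 0 0 0" --pt "0 -0.005 0 0 0 0 0" --pt "0 -0.015 0 0 0 0 0" --pt "0 -0.03 0 0 0 0 0" --pt "0 -0.05 0 0 0 0 0" --pt "0 -0.07 0 0 0 0 0" --pt "0 -0.09 0 0 0 0 0" --pt "0 -0.11 0 0 0 0 0" --pt "0 -0.13 0 0 0 0 0" --pt "0 -0.14 0 0 0 0 0"

```text
time: 19.38
tool_pos: [535.5, -153.3, 206.2]
tcp_rot: [84.3, 89.7, -21.3]
ft_force: [-0.0, 0.3, 0.5]
finger_gap: 85.2
```

drive_tool --pt "0 0 0 0.01 0 0 0" --pt "0 0 0 0.025 0 0 0" --pt "0 0 0 0.04 0 0 0" --pt "0 0 0 0.05 0 0 0" --pt "0 0 0 0.06 0 0 0" --pt "0 0 0 0.06 0 0 0" --pt "0 0 0 0.06 0 0 0" --pt "0 0 0 0.06 0 0 0" --pt "0 0 0 0.06 0 0 0" --pt "0 0 0 0.06 0 0 0"

```text
time: 20.22
tool_pos: [518.2, -210.0, 201.9]
tcp_rot: [-168.8, 90.0, 85.7]
ft_force: [-0.5, -0.7, -0.0]
finger_gap: 85.3
```

```bash
python3 - <<'E'
from mv import *;from ov import *
print(meas());shot("wrist",12);shot("scene",12);shot("side",12)
j=[546,-113.1,np.radians(-15.63)]
q=place(j,[(-.5,65,0)])[0]
b=boxes(j,82.7,7.7)[1:]+[lan([q[0],q[1],j[2]],18)]
draw("wrist",12,150,0,220,240,3,[],"w12")
draw("wrist",12,150,0,220,200,3,b,"w12o")
draw("scene",12,90,170,190,150,4,[],"sc12");draw("side",12,230,180,150,150,4,b,"s12")
E
```

```text
(20.2167, array([ 518.23, -209.98,  201.94]), np.float64(-15.55659234911535), np.float64(0.009530777977719304), 85.28223636791529, array([-0.5, -0.7, -0. ]))
```

View pics/w12.png

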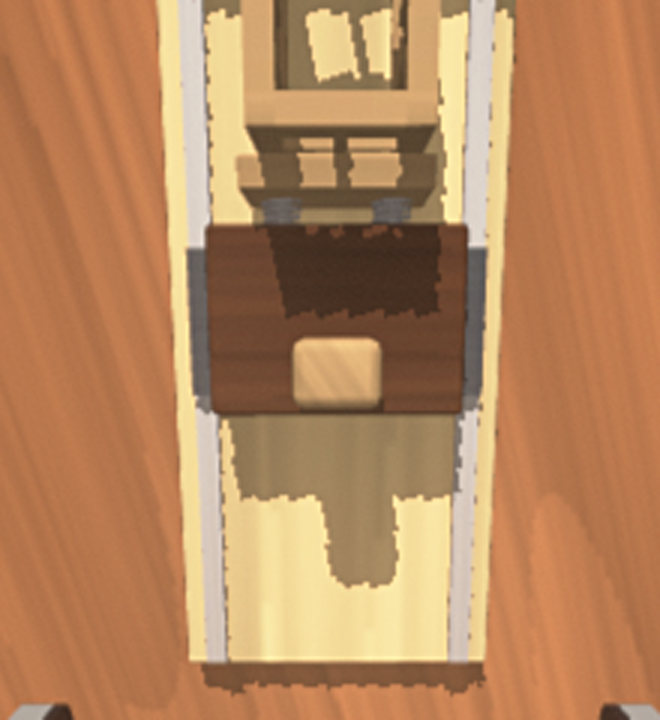

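View pics/w12o.png

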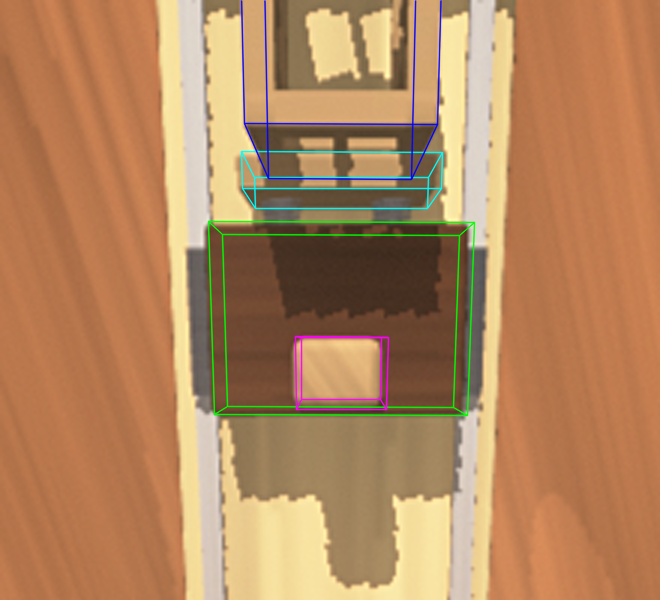

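View pics/sc12.png

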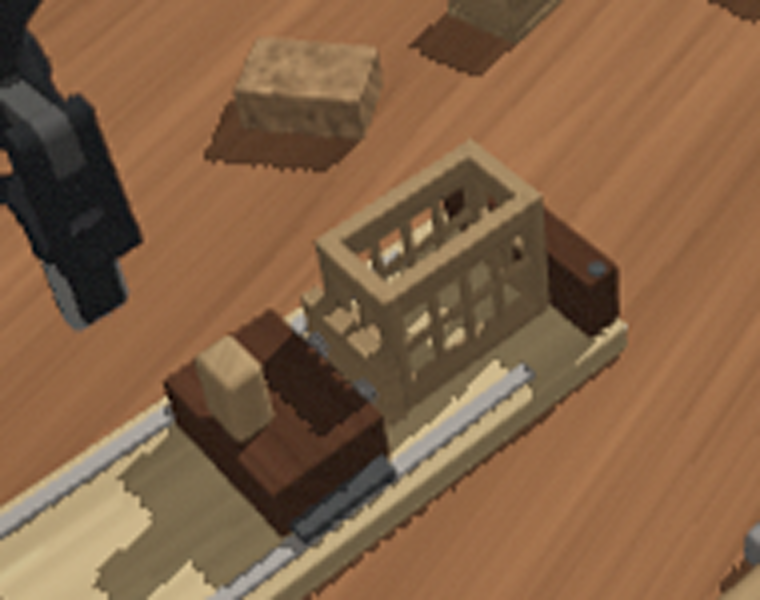

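View pics/s12.png

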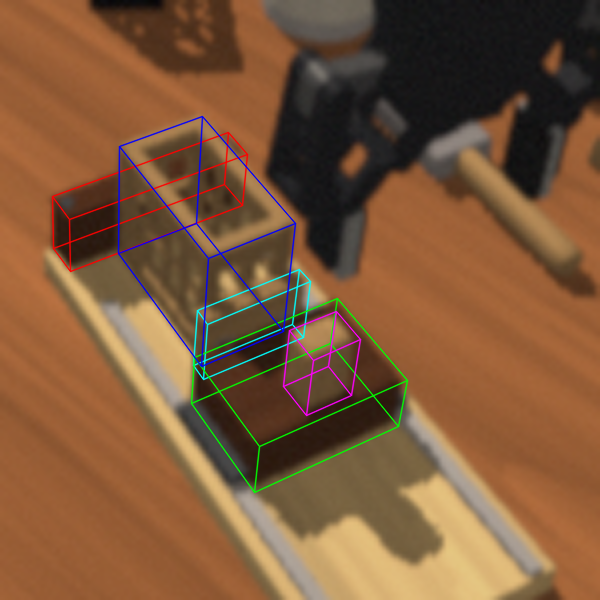

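```bash
python3 -c "
from bench import hand_in;print(hand_in())"
```

```text
the job is handed in; nothing more can be done
None
```

The lantern frame is standing in the jig against the fence with the pad pressed about half way in. I handed the job in at about 20 s of the 54 s allowed.

**Placing:** I took the pale lattice frame by its long top rails with the lightest grip (20 N). I set it down slowly on the bed between fence and pad, released it, and confirmed it was standing free.

**Clamping:** I gripped the handle with 60 N and slid the jaw up in slow steps, checking the pad gap in wrist pictures. I eased back 1 mm, let go and moved clear. Slide force peaked at about 13 N.

**Last checks:**
- **Frame:** pictures from all three cameras show it upright, within about 1 mm of the centre line, and in line with the jig. Its near end is within about 1 mm of where it should be if it touches the fence.
- **Pad:** I measured it pressed in by about 7.7 mm, and it showed no change after release.
- **Robot:** it touches nothing; the force reading was about zero.
- **Bystanders:** nothing came near the block or tray. I did not measure them again at the end.

**Disagreements:**
- The two fixed cameras differed by about 2–4 mm on the jig's position.
- The handle and pad gave start values for the jaw about 2 mm apart.
- I therefore set the final press from the pad gap in the wrist view instead of from travel.

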